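# Index the cellar gas selector the short way and lock it

### The job

On the wine dispenser's round gas selector, turn the carousel by its upright crank grip, the shorter way round, until its ridge comes to the index bracket and the sprung index pin drops into its hole; stop there gently, without forcing the carousel against the pin. Then press the black lock plunger fully down, gently, and let go. Leave the other things on the table where they are.

Things in the scene. Friction and masses are not known exactly. Their poses are not given: they have to be found in the camera images.
- selector: steel drum, 270 mm diameter, 45 mm high, fixed to the table. Origin: centre of its underside, on the carousel's axis; z up. x axis: from the axis towards the index bracket with the sprung pin. Two dark steel bracket plates, each 32 mm wide, top 88 mm above the table, reach radially inwards over the drum's edge: the index one to 73 mm from the axis, the other, with the plunger, to 88 mm
- selector_center (a point): point on the carousel's axis, 60 mm above the table, at the top of the carousel disc; same axes as the selector
- carousel (a joint): angle of the carousel about the vertical, rad, growing counterclockwise seen from above; no end stops, and the reading counts on past a full turn. 0 or 2 pi: the ridge points along the selector's x axis, to the index bracket. Starts between 0.9 and 5.4. Aluminium disc, 144 mm diameter, top 60 mm above the table, drags evenly (about 0.13 N m), stays where left
- ridge_tip (a point): outer end, on top, of the disc's radial steel ridge (62 x 8 x 5 mm), 70 mm from the axis. Outside the disc a flat track (74 to 117 mm from the axis, top 55 mm above the table) turns with it; the index hole in it, 13 mm wide, is in line with the ridge, 84 mm out. Near the index bracket turn slowly until the pin drops
- grip_mid (a point): where to hold the crank grip: on its axis, 112 mm above the table, 16 mm below its top. Black upright cylinder, 22 mm diameter, standing 68 mm above the disc, 48 mm from the carousel's axis, across from the ridge. It spins freely, so the gripper need not turn while leading it round. Fingertips at 93 mm or higher and closing along the selector's y axis clear the brackets
- pin (a joint): drop of the sprung index pin (10 mm thick, 16 mm cap on top, 84 mm from the axis), m: about 0 riding on the track, 0.008 dropped in the hole. Its bracket was clamped by hand: the pin stands within 0.2 rad (17 mm) of the selector's x axis, either side, so find the hole by feel. Spring: about 2 N. Once dropped it blocks the carousel (about 1.5 mm play each way) and must bear no more than 7 N
- plunger (a joint): depth of the lock plunger's stem, m: 0 up, 0.016 fully down at a hard stop. Held by friction of about 4 N, stays where it is pushed. The track stops it at about 4 mm unless its 58 mm slot is under it, as it is when the index pin is in its hole
- plunger_cap (a point): top centre of the lock plunger's black round cap (28 mm diameter, 18 mm tall): 132 mm above the table when up, 116 mm when the stem is fully down. The cap sits on the stem on a stiff spring (3 N per mm, 6 mm). 106 mm from the carousel's axis, 0.65 rad counterclockwise of the selector's x axis. Press straight down with closed fingers, no harder than 25 N
- beaker: bystander: steel cup, 72 mm diameter, 85 mm high, beside the selector; origin under its centre
- stopper: bystander: cork stopper, 38 mm wide, 36 mm high; origin under its centre
- corkbox: bystander: small wooden box, 90 x 60 x 35 mm; origin under its centre
- bottle: bystander: wine bottle, 76 mm diameter, 290 mm high; origin under its centre
- jar: bystander: glass jar, 80 mm diameter, 100 mm high; origin under its centre
- bowl: bystander: white bowl, 140 mm diameter, 50 mm high; origin under its centre
- brush: bystander: brush lying flat, 180 mm long; origin under its centre

How it is judged:
On the way, in this order (a step that is already met when the one before it is completed fails the run):
1. the carousel is at its index place, the index pin dropped into the hole (value of joint pin above 0.006 m and (value of joint carousel between -0.28 and 0.28 rad or value of joint carousel between 6.003 and 6.563 rad)), for 0.2 s.
2. the lock plunger is pressed fully down (value of joint pin above 0.006 m and value of joint plunger above 0.014 m), for 0.2 s.
At the end, for the whole second after the job is handed in: The index pin sits in its hole (dropped more than 6 mm), the carousel is at rest with the ridge within 0.28 rad of the selector's x axis, and the lock plunger is down by more than 14 of its 16 mm (all of step 2 and (value of joint carousel between -0.28 and 0.28 rad or value of joint carousel between 6.003 and 6.563 rad) and velocity of joint carousel between -0.05 and 0.05 rad/s); the robot touches nothing.
It fails at once if the carousel is turned the long way round (from a start within about 0.3 rad of exactly opposite, either way is accepted) (distance of ridge_tip from where it was at the start of the episode above 0.1386 m and value of joint carousel between 0.6 and 5.683 rad).
It fails at once if the carousel is turned well past its index place (value of joint carousel below -0.45 rad or value of joint carousel above 6.733 rad).
It fails at once if the carousel is forced against the index pin with more than 7 N (contact force between carousel and pin above 7 N).
It fails at once if the lock plunger is pressed with more than 25 N (contact force between anything else and plunger above 25 N).
It fails at once if a bystander is displaced by more than 30 mm (distance of any of beaker, stopper, corkbox, bottle, jar, bowl, brush from where it was at the start of the episode above 0.03 m).
It also fails if it takes over 67 s, if anything falls off the work surface, if the arm or the gripper's body presses on something with over 40 N, if the wrist force passes 120 N, or if a joint passes its speed limit or range.

### The arm

A 6-joint arm with a two-finger parallel gripper is mounted at the origin on the work surface. World frame = base frame: x ahead of the robot, y to its left, z up, the work surface at z = 0. Lengths are in m, angles in rad, forces in N, time in s.
With the tool pointing down it reaches from about 0.25 to 0.775 m from the base axis. Payload 4 kg.
Tool frame: the origin (TCP) lies midway between the tips of the shut fingers; the grasp point (between the pads) lies 19 mm behind it; z points along the fingers, y is the line along which they close (so a half turn about z gives the same grasp; the last joint's range is limited). The gripper opens to 94 mm and grips with 3 to 60 N. Pads are 16 mm wide; open, the fingers measure 119 mm over their backs; the gripper's body (75 mm by 177 mm) begins 78 mm behind the grasp point.
Start: joints at [-1.34, 0.087, 1.371, -0, 1.684, -0.103], TCP at [0.18, -0.52, 0.206] pointing down, gripper open.
Joint ranges: [-3.1, 3.1], [-0.76, 2.03], [0.27, 2.55], [-1.08, 4.22], [0.17, 2.65], [-2.57, 2.57]. Speed limits (rad/s): [2.79, 2.79, 3.14, 3.14, 3.14, 3.14].

### API

Orientations are given as [roll, pitch, yaw] about the fixed x, y, z axes, in that order (R = Rz(yaw) Ry(pitch) Rx(roll)).
In Python, from bench import robot gives the robot as it stands.
- The arm moves only by the tool servo_tool, never from a script. Its argument "moves" is a list of rows, each a list of 5 numbers: the shift along the tool's x, y, z in units of 25 mm (1.0 is 25 mm), then the turn about the tool's z in units of 6 degrees (1.0 is 6 degrees), then the closure, from 0 (fully open) to 1 (shut). In form: [[dx, dy, dz, yaw, gripper], ...]. A call has 1 to 10 rows; each row is the pose to reach, as a shift and turn from the pose commanded when the call began, along the tool's axes at that moment; what a row does not reach only later rows make up. A row lasts 1/12 s, in which the tool goes at most 41.7 mm and 7.16 degrees, less where a joint would pass 70% of its speed; a pose out of reach is approached as far as the arm can. A call with a gripper value outside its range is refused whole. The fingers move at their own pace and stop on an object; the grip force is fixed at half the most. Time passes only in rows, so rows that repeat a pose let the fingers close. It gives the time, the measured TCP pose, the force, the opening and the grip force at its end, in the units of the state.
- robot.get_obs(): the state, without advancing time (a new reading comes with each control period).
- robot.snapshot(name): name is "side" or "top" or "wrist"; returns a dict with "image" (420x560x3 uint8, blue, green, red), "fx", "fy", "cx", "cy" (pixels), "eye" and "orientation" of the camera in the world; the wrist camera has in their place "T_tool_cam" (4x4, takes a point from camera to tool coordinates, whose origin is the TCP and whose axes are the flange's). Camera axes: x right, y down, z forward; pixel columns grow to the right and rows downward; lengths in m; the calibration is good to about 2 mm. A picture is of the moment at which its call begins: read the wrist's pose just before it. There is no depth.
- robot.close_job(): hands the job in; it is judged then, once.
The state is a dict: "time": time; "joint_positions": joint angles; "qvel": joint speeds; "joint_torque": joint torques, N m; "tool_pos": TCP position; "ee_rot": TCP orientation; "wrist_force": force on the tool from outside, world axes, zero at the start; "wrist_torque": the same for the moment, N m; "width": finger opening in m; "finger_force": force on a finger pad.
Only numpy, scipy, OpenCV 4.12 (cv2) and the standard library are available. Lean on these libraries where they do the work, as an engineer would, in place of code of your own. Each camera call takes 0.05 s, during which the arm holds its last target. There are 200 camera calls.

## Working session

There is one attempt and no reset: what is moved stays moved. The work goes in short steps, Python scripts to look and compute and a tool call to move; the robot and the scene stay as the last step left them, time stands still between calls to the robot, and variables do not carry over. Pictures are saved under pics/ and viewed, at most 10 in all, crops included, and the job is handed in when it is done.

Besides the shell and the picture viewer there is one more tool, called as name([rows], argument=value, ...), one row to a line, values as JSON. servo_tool: Moves the arm, as the interface text tells. Its arguments: {"type":"object","properties":{"moves":{"type":"array"}},"required":["moves"]}

```bash
mkdir -p pics; python3 - <<'E'
from bench import robot
import cv2,numpy as np,json
o=robot.get_obs();print({k:np.round(v,3).tolist() for k,v in o.items()})
for n in ("top","side"):
    s=robot.snapshot(n);cv2.imwrite(f"pics/{n}0.png",s["image"])
    print(n,{k:np.array(v).tolist() for k,v in s.items() if k!="image"})
E
```

```text
{'time': 0.0, 'joint_positions': [-1.34, 0.088, 1.372, -0.0, 1.684, -0.103], 'qvel': [0.0, 0.0, 0.001, -0.0, 0.001, -0.001], 'joint_torque': [0.0, -34.018, -30.242, 0.072, 0.033, -0.0], 'tool_pos': [0.18, -0.519, 0.204], 'ee_rot': [-3.139, -0.0, 0.334], 'wrist_force': [0.607, -0.035, -0.032], 'wrist_torque': [0.023, 0.008, 0.009], 'finger_force': 0.0, 'width': 0.094}
top {'fx': 391.9601711118464, 'fy': 391.9601711118464, 'cx': 285.7085516273418, 'cy': 210.6715746335793, 'eye': [0.33200563207445305, 0.0006888033122945064, 1.2650476173104912], 'orientation': [-2.965986681400387, 0.0061951192772700114, -1.5919578014404658]}
side {'fx': 459.79614782347903, 'fy': 459.79614782347903, 'cx': 281.0162634255116, 'cy': 209.03162608791754, 'eye': [0.32150360193413285, 0.849936371150135, 0.9265288790258703], 'orientation': [-2.324565814512237, -0.01888834947102458, -2.8551003600583877]}
```

View pics/top0.png

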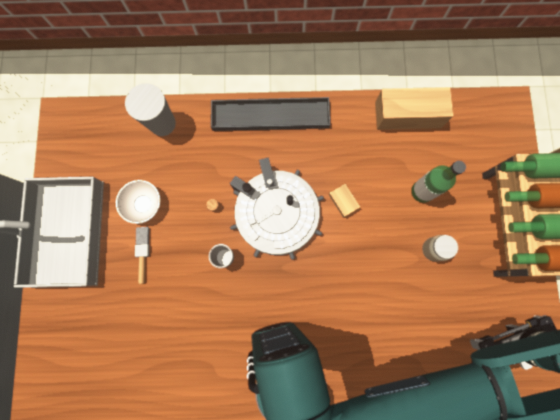

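View pics/side0.png

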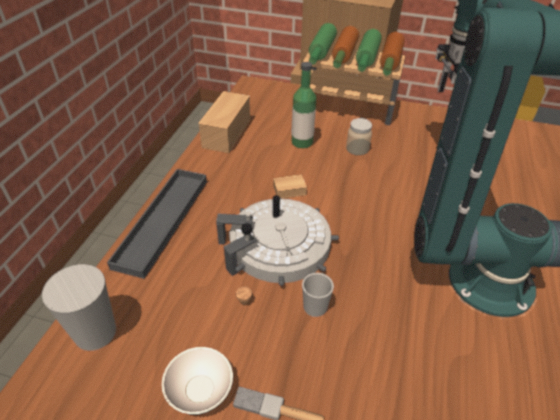

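The top view shows the selector at about (278,212), with brackets at (245,188) and (268,172), the grip at (290,201), and the ridge pointing lower left. I'll enlarge both views for exact pixels.

```bash
python3 - <<'E'
import cv2
a=cv2.imread("pics/top0.png")[145:265,205:345];cv2.imwrite("pics/t1.png",cv2.resize(a,None,fx=5,fy=5,interpolation=cv2.INTER_CUBIC))
a=cv2.imread("pics/side0.png")[185:295,205:345];cv2.imwrite("pics/s1.png",cv2.resize(a,None,fx=5,fy=5,interpolation=cv2.INTER_CUBIC))
E
```

```text
(no output)
```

View pics/t1.png

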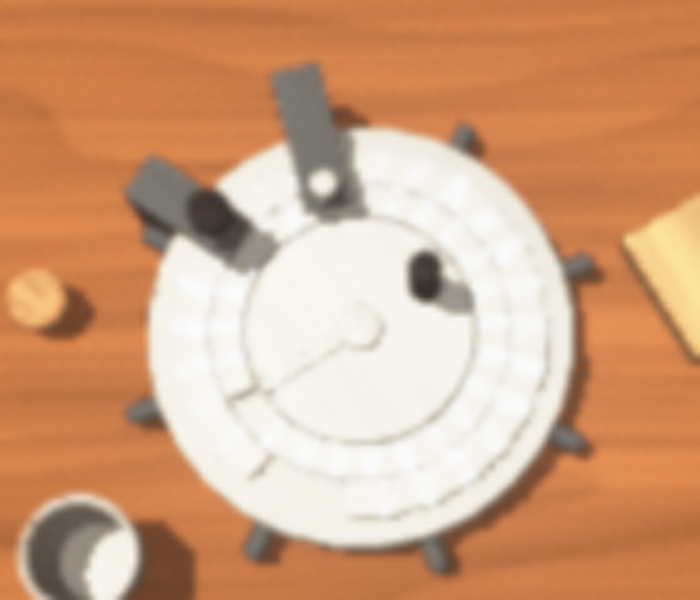

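View pics/s1.png

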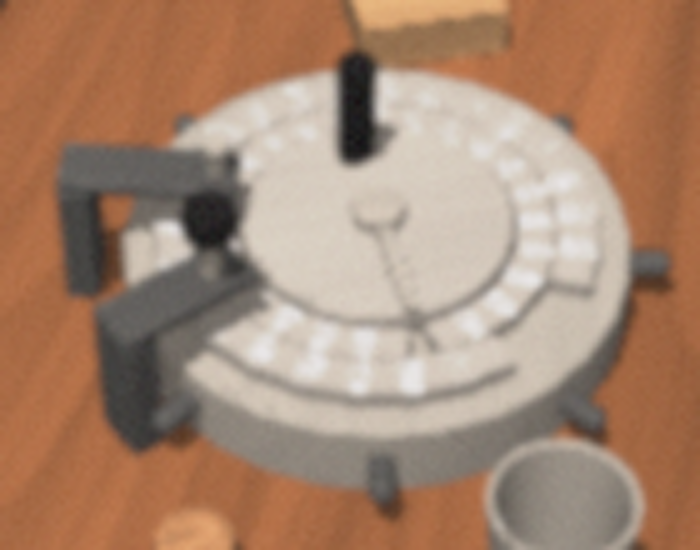

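The crops show the following:
- **Top crop:** disc centre (360,328), grip top about (425,262), plunger cap (210,211), pin cap (322,182), ridge tip (258,388).
- **Side crop:** grip top (357,62), plunger cap (210,215), ridge tip (418,322).

Next I'll fit the selector pose to these points.

```bash
cat > h.py <<'E'
import numpy as np
from scipy.spatial.transform import Rotation as R
from scipy.optimize import least_squares
C={"top":(391.96,285.71,210.67,[.3320,.0007,1.26505],[-2.965987,.006195,-1.591958]),
"side":(459.796,281.016,209.03,[.3215,.84994,.92653],[-2.3245658,-.0188883,-2.8551]) }
def proj(n,p):
    f,cx,cy,e,o=C[n];q=R.from_euler("xyz",o).inv().apply(np.array(p)-e);return np.array([cx,cy])+f*q[:2]/q[2]
E
python3 - <<'E'
from h import *
t=lambda u,v:np.array([204.6+u/5,144.6+v/5]); s=lambda u,v:np.array([204.6+u/5,184.6+v/5])
def pts(x):
    cx,cy,a,q,p=x
    P=lambda r,th,z:(cx+r*np.cos(a+th),cy+r*np.sin(a+th),z)
    return dict(c=P(0,0,.06),gt=P(.048,q+np.pi,.128),gb=P(.048,q+np.pi,.062),cap=P(.106,.65,.132),rt=P(.07,q,.065),pin=P(.084,p,.1))
M=[("top","c",t(360,328)),("top","gt",t(425,264)),("top","gb",t(425,290)),("top","cap",t(210,211)),("top","rt",t(258,388)),("top","pin",t(322,182)),
("side","gt",s(357,60)),("side","gb",s(356,152)),("side","cap",s(210,210)),("side","rt",s(418,322)),("side","c",s(375,220))]
def res(x): d=pts(x);return np.concatenate([proj(n,d[k])-m for n,k,m in M])
r=least_squares(res,[.35,0,.1,1.9,0],loss="soft_l1")
print(r.x);[print(m[0],m[1],e.round(1)) for m,e in zip(M,res(r.x).reshape(-1,2))]
print({k:np.round(v,3) for k,v in pts(r.x).items()})
E
```

```text
[ 0.54752178  0.0323078   0.30853452  1.80715011 -0.06939362]
top c [-0.1  0.2]
top gt [-0.   0.4]
top gb [-0.1 -0.5]
top cap [-0.3 -0.2]
top rt [ 1.1 -0.2]
top pin [0.2 1. ]
side gt [-0.   0.9]
side gb [-0.1  0.7]
side cap [-0.2  0.2]
side rt [-0.9 -2.6]
side c [ 0.6 -0.1]
{'c': array([0.548, 0.032, 0.06 ]), 'gt': array([ 0.572, -0.009,  0.128]), 'gb': array([ 0.572, -0.009,  0.062]), 'cap': array([0.608, 0.119, 0.132]), 'rt': array([0.511, 0.092, 0.065]), 'pin': array([0.629, 0.052, 0.1  ])}
```

servo_tool([
  [0.8,-0.5,0,0,0],
  [2,-1.3,0,0,0],
  [3.2,-2.1,0,0,0],
  [4.4,-2.9,0,0,0],
  [5.6,-3.7,0,0,0],
  [6.8,-4.5,0,0,0],
  [8,-5.3,0,0,0],
  [9.2,-6.1,0,0,0],
  [10.4,-6.9,0,0,0],
  [11.6,-7.7,0,0,0],
])

```text
time: 0.93
tool_pos: [0.3916, -0.241, 0.2051]
ee_rot: [-3.141, 0.0, 0.334]
wrist_force: [0.2, -0.3, 0.4]
width: 0.0939
finger_force: 0.0
```

servo_tool([
  [1.2,-0.8,0,0.1,0],
  [2.4,-1.6,0,0.2,0],
  [3.6,-2.4,0,0.2,0],
  [4.8,-3.2,0,0.2,0],
  [6,-4,0,0.2,0],
  [7.2,-4.7,0,0.2,0],
  [8.2,-5.4,0,0.2,0],
  [9.1,-5.9,0,0.2,0],
  [9.7,-6.3,0,0.2,0],
  [9.9,-6.4,0,0.2,0],
])

```text
time: 1.77
tool_pos: [0.5733, -0.008, 0.2042]
ee_rot: [-3.14, 0.001, 0.316]
wrist_force: [-1.4, -0.2, 0.1]
width: 0.0941
finger_force: 0.0
```

servo_tool([
  [0,0,0,0,0],
  [0,0,0,0,0],
])

```text
time: 1.93
tool_pos: [0.572, -0.011, 0.205]
ee_rot: [3.141, 0.002, 0.313]
wrist_force: [0.5, 0.3, 0.4]
width: 0.0939
finger_force: 0.0
```

```bash
cat >> h.py <<'E'
def shift(o,tgt):
    "tool-axis shift in 25 mm units from the measured pose to tgt"
    return R.from_euler("xyz",o["ee_rot"]).inv().apply(np.array(tgt)-o["tool_pos"])/.025
E
python3 - <<'E'
from h import *
from bench import robot
import cv2
o=robot.get_obs();print(o["tool_pos"],o["ee_rot"],o["time"],shift(o,[.572,-.009,.095]))
s=robot.snapshot("wrist");cv2.imwrite("pics/w1.png",s["image"]);print(s["fx"],s["cx"],s["cy"],s["T_tool_cam"])
T=np.array(s["T_tool_cam"]);Rt=R.from_euler("xyz",o["ee_rot"]).as_matrix()
for P in ([.572,-.009,.128],[.5475,.0323,.06],[.608,.119,.132],[.629,.052,.1]):
    q=T[:3,:3].T@(Rt.T@(np.array(P)-o["tool_pos"])-T[:3,3]);print(P,s["fx"]*q[0]/q[2]+s["cx"],s["fy"]*q[1]/q[2]+s["cy"])
E
```

```text
[ 0.57201426 -0.01100318  0.20496074] [3.14140749e+00 1.55083949e-03 3.12785621e-01] 1.9333 [ 0.03093434 -0.07722942  4.39837274]
300.20280131528847 280.51365539884654 201.80462549453088 [[-1.55102719e-03 -9.68491340e-01 -2.49042403e-01  7.02986831e-02]
 [ 9.99998066e-01 -1.80338066e-03  7.85144874e-04  3.02564430e-04]
 [-1.20952426e-03 -2.49040703e-01  9.68492264e-01 -1.79374683e-01]
 [ 0.00000000e+00  0.00000000e+00  0.00000000e+00  1.00000000e+00]]
[0.572, -0.009, 0.128] 277.76767560966755 205.8181082634055
[0.5475, 0.0323, 0.06] 236.1672100338887 198.98711359993996
[0.608, 0.119, 0.132] 140.69363172766046 119.66066097151702
[0.629, 0.052, 0.1] 233.37343938109055 120.76246769244142
```

View pics/w1.png

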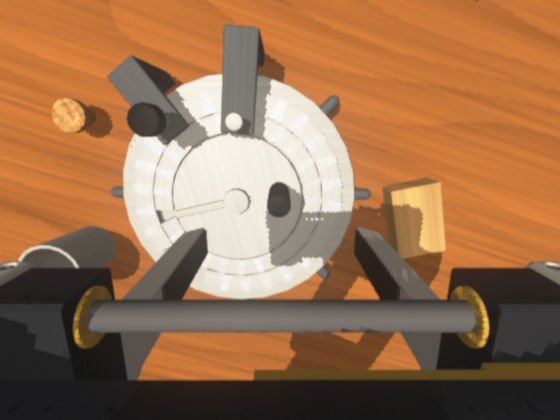

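The wrist view agrees with the fit: grip at (279,200), axis at (236,201), pin at (234,122). The plunger cap is at (146,119), about 4 mm from its prediction. Next I descend and close on the grip.

servo_tool([
  [0,-0.05,0.8,0,0],
  [0,-0.05,1.8,0,0],
  [0,-0.05,2.8,0,0],
  [0,-0.05,3.6,0,0],
  [0,-0.05,4.1,0,0.3],
  [0,-0.05,4.3,0,0.6],
  [0,-0.05,4.4,0,0.7],
  [0,-0.05,4.4,0,0.7],
  [0,-0.05,4.4,0,0.7],
  [0,-0.05,4.4,0,0.7],
])

```text
time: 2.82
tool_pos: [0.5732, -0.0095, 0.0972]
ee_rot: [3.14, -0.003, 0.313]
wrist_force: [0.2, -0.2, -0.6]
width: 0.0574
finger_force: 0.0
```

servo_tool([
  [0,0,0,0,0.9],
  [0,0,0,0,1],
  [0,0,0,0,1],
  [0,0,0,0,1],
  [0,0,0,0,1],
])

```text
time: 3.23
tool_pos: [0.5722, -0.0093, 0.0955]
ee_rot: [3.141, -0.0, 0.313]
wrist_force: [0.2, -0.1, -0.5]
width: 0.024
finger_force: 0.0
```

```bash
cat > arc.py <<'E'
from h import *
import sys
from bench import robot
o=robot.get_obs();p=o["tool_pos"];print(p,o["wrist_force"],o["width"])
c=np.array([.5475,.0323]);a0=.3085
d=p[:2]-c;q=np.arctan2(*d[::-1])-a0+np.pi;print("r",np.hypot(*d),"q",q)
for qq in np.arange(*map(float,sys.argv[1:4])):
    g=c+.048*np.array([np.cos(a0+qq+np.pi),np.sin(a0+qq+np.pi)]);print(round(qq,3),shift(o,[*g,.096]).round(2))
E
python3 arc.py 1.8 -0.3 -0.1
```

```text
[ 0.57219272 -0.00927786  0.09552519] [ 0.19201109 -0.14778839 -0.46107384] 0.02400951822001307
r 0.04835751089696581 q 1.7982119370949108
1.8 [ 0.   -0.01 -0.02]
1.7 [-0.19  0.02 -0.02]
1.6 [-0.38  0.03 -0.02]
1.5 [-0.57  0.03 -0.02]
1.4 [-0.76  0.   -0.02]
1.3 [-0.95 -0.04 -0.02]
1.2 [-1.13 -0.1  -0.02]
1.1 [-1.31 -0.18 -0.02]
1.0 [-1.47 -0.28 -0.02]
0.9 [-1.63 -0.39 -0.02]
0.8 [-1.77 -0.52 -0.02]
0.7 [-1.9  -0.66 -0.02]
0.6 [-2.02 -0.81 -0.02]
0.5 [-2.12 -0.97 -0.02]
0.4 [-2.2  -1.15 -0.02]
0.3 [-2.26 -1.33 -0.02]
0.2 [-2.31 -1.51 -0.02]
0.1 [-2.34 -1.7  -0.02]
-0.0 [-2.35 -1.89 -0.02]
-0.1 [-2.34 -2.09 -0.02]
-0.2 [-2.31 -2.28 -0.02]
```

servo_tool([
  [0,0,0,0,1],
  [0,0,0,0,1],
  [0,0,0,0,1],
])

```text
time: 3.48
tool_pos: [0.572, -0.0089, 0.0955]
ee_rot: [-3.141, -0.0, 0.313]
wrist_force: [-0.6, 2.6, 0.8]
width: 0.0217
finger_force: 30.0
```

servo_tool([
  [-0.1,0.01,0,0,1],
  [-0.28,0.02,0,0,1],
  [-0.47,0.03,0,0,1],
  [-0.66,0.02,0,0,1],
  [-0.85,-0.02,0,0,1],
  [-1.04,-0.07,0,0,1],
  [-1.22,-0.14,0,0,1],
  [-1.35,-0.21,0,0,1],
  [-1.47,-0.28,0,0,1],
  [-1.47,-0.28,0,0,1],
])

```text
time: 4.32
tool_pos: [0.5357, -0.0143, 0.0956]
ee_rot: [3.14, -0.002, 0.313]
wrist_force: [1.8, 0.2, -0.8]
width: 0.0211
finger_force: 30.0
```

```bash
python3 arc.py 1.0 -0.3 -0.05
```

```text
[ 0.53566676 -0.01432605  0.09555562] [ 1.79507018  0.18983867 -0.81205916] 0.02113116150446756
r 0.04810420299591031 q 1.01375351663894
1.0 [-0.02 -0.02 -0.02]
0.95 [-0.1  -0.07 -0.02]
0.9 [-0.18 -0.13 -0.02]
0.85 [-0.25 -0.19 -0.02]
0.8 [-0.32 -0.26 -0.02]
0.75 [-0.39 -0.33 -0.02]
0.7 [-0.45 -0.4  -0.02]
0.65 [-0.51 -0.47 -0.02]
0.6 [-0.57 -0.55 -0.02]
0.55 [-0.62 -0.63 -0.02]
0.5 [-0.66 -0.72 -0.02]
0.45 [-0.71 -0.8  -0.02]
0.4 [-0.75 -0.89 -0.02]
0.35 [-0.78 -0.98 -0.02]
0.3 [-0.81 -1.07 -0.02]
0.25 [-0.84 -1.16 -0.02]
0.2 [-0.86 -1.26 -0.02]
0.15 [-0.88 -1.35 -0.02]
0.1 [-0.89 -1.45 -0.02]
0.05 [-0.89 -1.54 -0.02]
-0.0 [-0.9  -1.64 -0.02]
-0.05 [-0.89 -1.73 -0.02]
-0.1 [-0.89 -1.83 -0.02]
-0.15 [-0.87 -1.92 -0.02]
-0.2 [-0.86 -2.02 -0.02]
-0.25 [-0.83 -2.11 -0.02]
```

servo_tool([
  [-0.1,-0.07,0,0,1],
  [-0.25,-0.19,0,0,1],
  [-0.39,-0.33,0,0,1],
  [-0.51,-0.47,0,0,1],
  [-0.62,-0.63,0,0,1],
  [-0.71,-0.8,0,0,1],
  [-0.76,-0.93,0,0,1],
  [-0.8,-1.03,0,0,1],
  [-0.82,-1.1,0,0,1],
  [-0.82,-1.1,0,0,1],
])

```text
time: 5.15
tool_pos: [0.5079, 0.0048, 0.0955]
ee_rot: [3.139, -0.001, 0.312]
wrist_force: [4.1, -2.5, -2.1]
width: 0.0214
finger_force: 30.0
```

```bash
python3 arc.py 0.3 -0.3 -0.02
```

```text
[0.50785506 0.00481479 0.09552957] [ 4.13354718 -2.52827922 -2.13545408] 0.021438646452273596
r 0.04824063059662314 q 0.2977045264603717
0.3 [ 0.01  0.   -0.02]
0.28 [-0.   -0.04 -0.02]
0.26 [-0.01 -0.07 -0.02]
0.24 [-0.02 -0.11 -0.02]
0.22 [-0.03 -0.15 -0.02]
0.2 [-0.04 -0.18 -0.02]
0.18 [-0.04 -0.22 -0.02]
0.16 [-0.05 -0.26 -0.02]
0.14 [-0.06 -0.3  -0.02]
0.12 [-0.06 -0.34 -0.02]
0.1 [-0.06 -0.37 -0.02]
0.08 [-0.07 -0.41 -0.02]
0.06 [-0.07 -0.45 -0.02]
0.04 [-0.07 -0.49 -0.02]
0.02 [-0.07 -0.53 -0.02]
-0.0 [-0.07 -0.57 -0.02]
-0.02 [-0.07 -0.6  -0.02]
-0.04 [-0.07 -0.64 -0.02]
-0.06 [-0.07 -0.68 -0.02]
-0.08 [-0.07 -0.72 -0.02]
-0.1 [-0.06 -0.76 -0.02]
-0.12 [-0.06 -0.8  -0.02]
-0.14 [-0.05 -0.83 -0.02]
-0.16 [-0.05 -0.87 -0.02]
-0.18 [-0.04 -0.91 -0.02]
-0.2 [-0.03 -0.95 -0.02]
-0.22 [-0.03 -0.99 -0.02]
-0.24 [-0.02 -1.02 -0.02]
-0.26 [-0.01 -1.06 -0.02]
-0.28 [ 0.   -1.1  -0.02]
```

servo_tool([
  [-0.01,-0.04,0,0,1],
  [-0.02,-0.08,0,0,1],
  [-0.03,-0.12,0,0,1],
  [-0.03,-0.16,0,0,1],
  [-0.04,-0.2,0,0,1],
  [-0.05,-0.24,0,0,1],
  [-0.06,-0.28,0,0,1],
  [-0.06,-0.32,0,0,1],
  [-0.06,-0.34,0,0,1],
  [-0.06,-0.34,0,0,1],
])

```text
time: 5.98
tool_pos: [0.5036, 0.0121, 0.0955]
ee_rot: [3.138, -0.001, 0.312]
wrist_force: [3.4, -3.6, -2.4]
width: 0.0214
finger_force: 30.0
```

```bash
python3 arc.py 0 -0.01 -0.02
```

```text
[0.50364663 0.01208454 0.09552254] [ 3.39201808 -3.59793274 -2.42387086] 0.021399232268502346
r 0.048288535128110835 q 0.12344608453056294
0.0 [-0.   -0.24 -0.02]
```

servo_tool([
  [0,-0.02,0,0,1],
  [0,-0.04,0,0,1],
  [0,-0.06,0,0,1],
  [0,-0.08,0,0,1],
  [-0.01,-0.1,0,0,1],
  [-0.01,-0.12,0,0,1],
  [-0.01,-0.14,0,0,1],
  [-0.01,-0.14,0,0,1],
])

```text
time: 6.65
tool_pos: [0.5023, 0.0154, 0.0956]
ee_rot: [3.139, -0.0, 0.312]
wrist_force: [3.6, -3.1, -2.2]
width: 0.0214
finger_force: 30.0
```

servo_tool([
  [0,-0.01,0,0,1],
  [0,-0.02,0,0,1],
  [0,-0.03,0,0,1],
  [0,-0.04,0,0,1],
  [0,-0.05,0,0,1],
  [0,-0.06,0,0,1],
  [0,-0.06,0,0,1],
])

```text
time: 7.23
tool_pos: [0.5018, 0.0168, 0.0955]
ee_rot: [3.139, -0.0, 0.312]
wrist_force: [3.5, -1.8, -1.5]
width: 0.022
finger_force: 30.0
```

servo_tool([
  [0,-0.01,0,0,1],
  [0,-0.02,0,0,1],
  [0,-0.03,0,0,1],
  [0,-0.04,0,0,1],
  [0,-0.05,0,0,1],
  [0,-0.05,0,0,1],
])

```text
time: 7.73
tool_pos: [0.5012, 0.0183, 0.0955]
ee_rot: [3.14, -0.0, 0.312]
wrist_force: [2.7, -2.3, -2.1]
width: 0.0214
finger_force: 30.0
```

servo_tool([
  [0,-0.01,0,0,1],
  [0,-0.02,0,0,1],
  [0,-0.03,0,0,1],
  [0,-0.04,0,0,1],
  [0,-0.04,0,0,1],
])

```text
time: 8.15
tool_pos: [0.5006, 0.0206, 0.0955]
ee_rot: [-3.141, -0.0, 0.313]
wrist_force: [2.6, -0.5, -1.4]
width: 0.0213
finger_force: 30.0
```

servo_tool([
  [0,-0.01,0,0,1],
  [0,-0.02,0,0,1],
  [0,-0.02,0,0,1],
])

```text
time: 8.4
tool_pos: [0.5005, 0.0209, 0.0955]
ee_rot: [3.141, -0.0, 0.313]
wrist_force: [3.6, -1.3, -0.7]
width: 0.0217
finger_force: 30.0
```

servo_tool([
  [0,-0.01,0,0,1],
  [0,-0.02,0,0,1],
  [0,-0.02,0,0,1],
])

```text
time: 8.65
tool_pos: [0.5004, 0.0213, 0.0955]
ee_rot: [3.141, -0.0, 0.313]
wrist_force: [4.0, -1.9, -1.7]
width: 0.0212
finger_force: 30.0
```

```bash
python3 - <<'E'
from bench import robot
import cv2,numpy as np
o=robot.get_obs();print(o["tool_pos"],o["wrist_force"],o["wrist_torque"])
a=robot.snapshot("side")["image"][190:270,210:310];b=cv2.imread("pics/side0.png")[190:270,210:310]
w=robot.snapshot("wrist")["image"]
cv2.imwrite("pics/wr.png",w)
cv2.imwrite("pics/cmp.png",cv2.resize(np.hstack([b,a]),None,fx=4,fy=4,interpolation=cv2.INTER_CUBIC))
E
```

```text
[0.50039583 0.02133091 0.09553881] [ 4.04171486 -1.86119503 -1.6982023 ] [-0.19462049 -0.81940611 -0.03879233]
```

View pics/cmp.png

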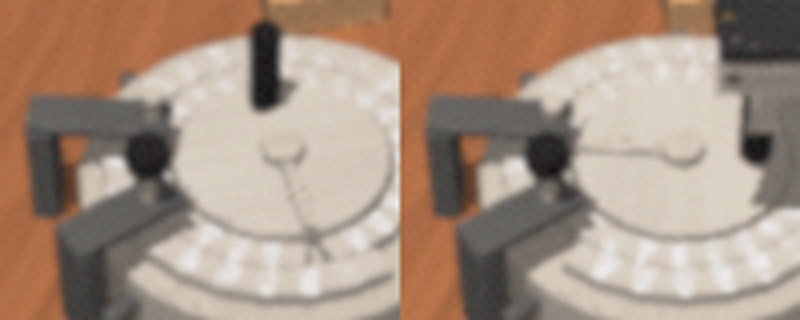

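View pics/wr.png

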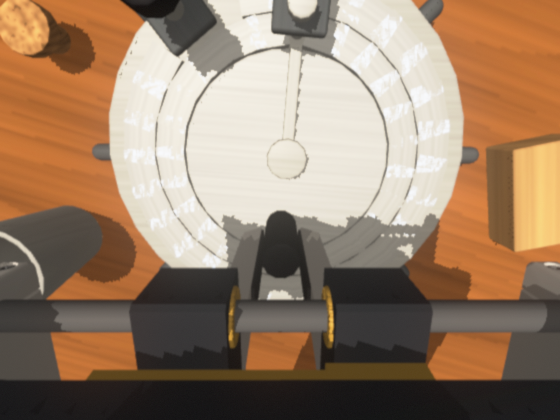

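The ridge now lines up with the pin to within about 2 mm: ridge line (287,160)→(296,40), pin cap (303,8) in the wrist view. To see whether the pin has dropped, I'll measure the pin cap's patch in the side view against the first image.

```bash
cat > pin.py <<'E'
from bench import robot
import cv2,numpy as np
o=robot.get_obs();print(o["tool_pos"].round(4) if hasattr(o["tool_pos"],'round') else o["tool_pos"],np.round(o["wrist_force"],1))
a=robot.snapshot("side")["image"];b=cv2.imread("pics/side0.png")
A,B=[cv2.cvtColor(i,cv2.COLOR_BGR2GRAY)[208:224,240:258].astype(int) for i in (a,b)]
print(A,"\n",B)
E
python3 pin.py; python3 -c "
from h import *
for z in (.088,.095,.100,.105):print(z,proj('side',(.629,.052,z)))"
```

```text
[0.5004 0.0213 0.0955] [ 3.4 -0.3 -1.2]
[[117 109 110 120 142 159 177 181 193 199 202 206 207 210 213 215 214 213]
 [109 111 121 138 162 181 193 198 201 202 204 208 209 210 213 215 214 213]
 [111 125 150 170 185 198 204 205 206 210 209 208 207 208 213 212 208 203]
 [127 153 179 193 197 202 207 208 210 211 214 211 211 210 205 206 200 196]
 [158 178 193 198 201 203 207 208 208 210 214 212 210 202 193 199 203 204]
 [177 189 195 195 198 201 202 201 206 208 208 209 207 194 194 198 206 205]
 [160 170 168 167 173 187 198 203 206 205 203 197 190 195 202 205 207 208]
 [121 124 127 126 138 166 196 202 207 199 185 166 159 182 203 209 210 209]
 [102 104 102 102 111 147 185 202 204 189 161 126 129 169 201 210 214 213]
 [ 97  98  98  99 102 126 157 179 178 162 132  99 110 166 204 210 215 214]
 [ 99  98 100  97 104 112 132 143 141 126 100  87 118 170 202 209 210 207]
 [ 99  96  98  97  99 102 115 120 114 102  92  97 132 178 202 201 197 203]
 [103  97 100  99  97  99 103 107 101  95  94 101 140 179 196 192 189 202]
 [ 99 100 102 100  98  95  98  94  93  96  94 100 123 156 171 181 194 207]
 [100 100 
[... 777 characters left out ...]
131 117  92  90 127 178 210 214 210 207]
 [ 98  96  99  98  96 101 108 115 111 100  80  72 113 181 218 219 216 208]
 [ 98 101  98  95  92  99 111 118 116 102  83  84 120 180 213 215 208 205]
 [ 95  96  97  95  98  98 110 118 114 103  89  93 129 179 202 202 195 193]
 [ 94  99  96  96  96  98 104 110 107 101  93 102 133 175 195 193 190 196]
 [100 101  97  99  97  92  96  94  93  95  97  98 120 152 170 185 196 202]
 [ 99 101  99  97  91  85  80  82  84  88  89  90  98 119 133 170 197 203]
 [ 92  92  86  82  75  67  62  59  65  72  79  81  93 105 126 171 196 204]]
0.088 [248.17581025 219.42547972]
0.095 [248.09467617 217.49488376]
0.1 [248.03632205 216.10634004]
0.105 [247.97763032 214.70976257]
```

The cap's edge in the side view sits about 2 px lower (row 216 went from 135 to 202), which is about 8 mm. The pin has dropped, so I release the grip and rise.

servo_tool([
  [0,0.01,0,0,0.8],
  [0,0.01,0,0,0.6],
  [0,0.01,0,0,0.5],
  [0,0.01,0,0,0.5],
  [0,0.01,0,0,0.5],
  [0,0.01,0,0,0.5],
])

```text
time: 9.3
tool_pos: [0.4998, 0.0212, 0.0953]
ee_rot: [-3.141, 0.001, 0.313]
wrist_force: [-0.0, -0.4, -0.8]
width: 0.0464
finger_force: 0.0
```

servo_tool([
  [0,0,-0.5,0,0.5],
  [0,0,-1.3,0,0.5],
  [0,0,-2.1,0,0.5],
  [0,0,-2.9,0,0.5],
  [0,0,-3.5,0,0.5],
  [0,0,-3.9,0,0.5],
  [0,0,-4,0,0.7],
  [0,0,-4,0,1],
  [0,0,-4,0,1],
])

```text
time: 10.05
tool_pos: [0.4998, 0.0211, 0.1944]
ee_rot: [-3.141, 0.002, 0.313]
wrist_force: [0.1, -0.3, -0.1]
width: 0.0304
finger_force: 0.0
```

```bash
python3 - <<'E'
from h import *
from bench import robot
import cv2
o=robot.get_obs();print(o["tool_pos"],o["ee_rot"],o["width"],o["wrist_force"],shift(o,[.608,.119,.205]))
s=robot.snapshot("side")["image"]
g=cv2.cvtColor(s,cv2.COLOR_BGR2GRAY)[208:224,240:258];print(g[6:11])
# plunger cap by wrist image of first look
b=cv2.imread("pics/w1.png");m=(cv2.cvtColor(b,cv2.COLOR_BGR2GRAY)[95:145,118:175]<45).astype(np.uint8)
print("w1",cv2.connectedComponentsWithStats(m)[2:])
E
```

```text
[0.49978796 0.02107805 0.19438948] [-3.14097523e+00  1.73461935e-03  3.12840832e-01] 0.03040700694938479 [ 0.05366151 -0.27934941 -0.13029656] [ 5.32311572 -2.39488641 -0.43217649]
[[158 165 164 167 173 182 197 201 202 202 203 204 201 199 205 206 206 206]
 [122 126 124 127 136 165 193 202 204 200 183 167 164 186 206 212 212 213]
 [101 101 100 102 108 148 180 197 199 189 159 124 128 170 203 212 216 215]
 [101  96  97  94 101 126 157 174 175 160 129  94 113 164 201 216 218 216]
 [ 99  99  95  96  99 109 129 143 140 122  99  87 114 165 201 211 216 212]]
w1 (array([[   0,    0,   57,   50, 2850]], dtype=int32), array([[28. , 24.5]]))
```

servo_tool([
  [0.6,-0.3,0,0,1],
  [1.4,-0.8,0,0,1],
  [2.2,-1.3,0,0,1],
  [3,-1.7,0,0,1],
  [3.6,-2.1,0,0,1],
  [3.9,-2.3,0,0,1],
  [4,-2.4,0,0,1],
  [4,-2.4,0,0,1],
  [4,-2.4,0,0,1],
])

```text
time: 10.85
tool_pos: [0.5764, 0.1084, 0.195]
ee_rot: [3.141, 0.001, 0.313]
wrist_force: [-0.7, 0.2, 0.4]
width: 0.0003
finger_force: 0.0
```

```bash
python3 - <<'E'
from h import *
from bench import robot
import cv2
o=robot.get_obs();s=robot.snapshot("wrist");cv2.imwrite("pics/w2.png",s["image"])
T=np.array(s["T_tool_cam"]);Rt=R.from_euler("xyz",o["ee_rot"]).as_matrix()
q=T[:3,:3].T@(Rt.T@(np.array([.608,.119,.132])-o["tool_pos"])-T[:3,3]);print(s["fx"]*q[0]/q[2]+s["cx"],s["fy"]*q[1]/q[2]+s["cy"],o["tool_pos"],o["width"])
np.savez("w2.npz",T=T,Rt=Rt,p=o["tool_pos"],f=s["fx"],c=[s["cx"],s["cy"]])
E
```

```text
279.39652664670183 171.5113755742788 [0.57640961 0.10841541 0.19497188] 0.0002727487768035183
```

View pics/w2.png

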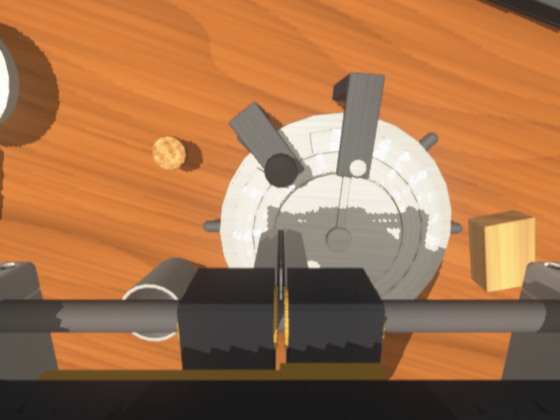

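The cap is centred at (281,170), within about 1 mm of the prediction, so I move above it and down to 13 mm over the cap.

servo_tool([
  [0.5,0,0,0,1],
  [1,0,0.2,0,1],
  [1.3,0,0.6,0,1],
  [1.32,0,1.1,0,1],
  [1.32,0,1.5,0,1],
  [1.32,0,1.8,0,1],
  [1.32,0,2,0,1],
  [1.32,0,2,0,1],
  [1.32,0,2,0,1],
])

```text
time: 11.65
tool_pos: [0.608, 0.1189, 0.1452]
ee_rot: [-3.142, 0.001, 0.313]
wrist_force: [-0.8, -0.2, -0.9]
width: 0.0005
finger_force: 0.0
```

servo_tool([
  [0,0,0.15,0,1],
  [0,0,0.3,0,1],
  [0,0,0.45,0,1],
  [0,0,0.54,0,1],
  [0,0,0.6,0,1],
  [0,0,0.66,0,1],
  [0,0,0.72,0,1],
  [0,0,0.78,0,1],
  [0,0,0.84,0,1],
  [0,0,0.84,0,1],
])

```text
time: 12.48
tool_pos: [0.6084, 0.1191, 0.1243]
ee_rot: [3.142, -0.0, 0.313]
wrist_force: [-1.0, -0.7, 3.5]
width: -0.0001
finger_force: 1.6
```

servo_tool([
  [0,0,0.05,0,1],
  [0,0,0.1,0,1],
  [0,0,0.15,0,1],
  [0,0,0.2,0,1],
  [0,0,0.25,0,1],
  [0,0,0.3,0,1],
  [0,0,0.34,0,1],
  [0,0,0.34,0,1],
  [0,0,0.34,0,1],
])

```text
time: 13.23
tool_pos: [0.6084, 0.1191, 0.1157]
ee_rot: [3.142, 0.0, 0.313]
wrist_force: [-1.1, 0.7, 2.6]
width: 0.0005
finger_force: 1.4
```

servo_tool([
  [0,0,0.03,0,1],
  [0,0,0.06,0,1],
  [0,0,0.08,0,1],
  [0,0,0.08,0,1],
  [0,0,0.08,0,1],
])

```text
time: 13.65
tool_pos: [0.6085, 0.1191, 0.1145]
ee_rot: [3.141, -0.0, 0.313]
wrist_force: [-2.5, 0.3, 5.2]
width: 0.0005
finger_force: 2.5
```

servo_tool([
  [0,0,0.03,0,1],
  [0,0,0.06,0,1],
  [0,0,0.06,0,1],
  [0,0,0.06,0,1],
])

```text
time: 13.98
tool_pos: [0.6085, 0.1191, 0.1138]
ee_rot: [3.141, -0.001, 0.313]
wrist_force: [-2.9, -0.4, 8.0]
width: 0.0001
finger_force: 3.6
```

servo_tool([
  [0,0,0.03,0,1],
  [0,0,0.03,0,1],
  [0,0,0.03,0,1],
  [0,0,0.03,0,1],
])

```text
time: 14.32
tool_pos: [0.6086, 0.1191, 0.1134]
ee_rot: [3.141, -0.001, 0.313]
wrist_force: [-2.6, 0.1, 9.4]
width: 0.0004
finger_force: 4.2
```

servo_tool([
  [0,0,-0.1,0,1],
  [0,0,-0.3,0,1],
  [0,0,-0.8,0,1],
  [0,0,-1.5,0,1],
  [0,0,-2.3,0,1],
  [0,0,-3,0,1],
  [0,0,-3.4,0,1],
  [0,0,-3.5,0,1],
  [0,0,-3.5,0,1],
  [0,0,-3.5,0,1],
])

```text
time: 15.15
tool_pos: [0.608, 0.119, 0.198]
ee_rot: [-3.141, 0.002, 0.313]
wrist_force: [-0.6, -0.1, -0.5]
width: 0.0006
finger_force: 0.0
```

servo_tool([
  [-1,0,0,0,1],
  [-2,0,0,0,1],
  [-3,0,0,0,1],
  [-4,0,0,0,1],
  [-4.5,0,0,0,1],
  [-4.5,0,0,0,1],
  [-4.5,0,0,0,1],
])

```text
time: 15.73
tool_pos: [0.5008, 0.0844, 0.1982]
ee_rot: [-3.141, 0.001, 0.313]
wrist_force: [-0.4, 0.5, -0.4]
width: 0.0006
finger_force: 0.0
```

```bash
python3 - <<'E'
from bench import robot
import cv2,numpy as np
a=robot.snapshot("side")["image"][190:270,210:310];b=cv2.imread("pics/side0.png")[190:270,210:310]
cv2.imwrite("pics/cmp2.png",cv2.resize(np.hstack([b,a]),None,fx=4,fy=4,interpolation=cv2.INTER_CUBIC))
E
```

```text
(no output)
```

View pics/cmp2.png

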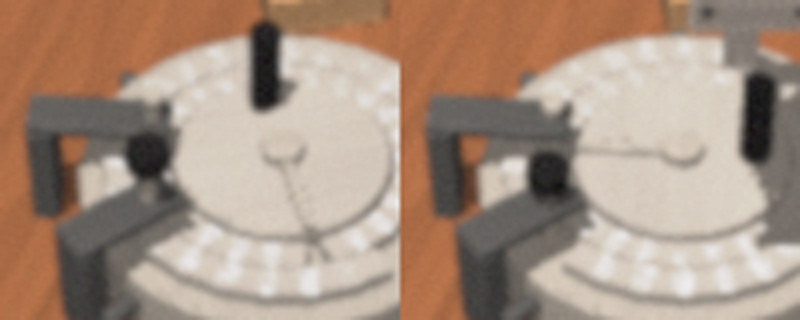

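The plunger cap has moved down from row 155 to 174 (about 16 mm). The ridge points at the pin, and the gripper is clear of everything. Handing in.

```bash
python3 -c "
from bench import robot
print(robot.close_job())"
```

```text
the job is handed in; nothing more can be done
None
```

I turned the carousel clockwise (the shorter way) until the index pin dropped into its hole, then pressed the plunger fully down at about 9 N and let go; the job is handed in, with no verdict returned.

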